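# Hold a knife-handle block square in the corner of the setting-up plate

### The job

The knife-handle block has fallen over on the bench. Stand it upright on its flat end, brass ferrule up, on the setting-up plate and push it fully home into the corner so that it bears firmly and squarely on both steel stops at once; finish while still holding it pressed against both, do not let go. Leave the spray can, tape roll, hammer and glue bottle where they are.

Things in the scene. Friction and masses are not known exactly. Their poses are not given: they have to be found in the camera images.
- block_center (a point): Centre of the wooden bar of the knife-handle block: 40 x 40 mm square, 110 mm long, about 0.2 kg, with a round brass ferrule (28 mm diameter, 12 mm tall) on one end. The point is 55 mm from the flat end. z runs along the bar towards the ferrule; x and y are square to the long sides, which are all alike. It starts lying on a long side on the bench, ferrule end roughly to the robot's left (+y).
- block: The same knife-handle block; origin at the middle of its flat end, same axes as block_center.
- jig_corner (a point): Inner corner of the two stops, on top of the fixed aluminium setting-up plate (170 x 170 x 12 mm; its top is 12 mm above the bench). x points level, square into the long stop, y level, square into the short stop, z up; x and y always point away from the robot or sideways. The plate spans -135 to +35 mm in x and y. A block fully home has its centre at x -20, y -20, z +55 mm.
- long_stop: Fixed steel bar 20 mm thick, 110 mm long, standing 45 mm above the plate's top; its working face is the plane x = 0 of jig_corner, from y = -116 to -6 mm. Origin in the middle of its underside; axes as jig_corner.
- short_stop: Fixed steel bar 20 mm thick, 50 mm long, standing 45 mm above the plate's top; its working face is the plane y = 0 of jig_corner, from x = -56 to -6 mm. Origin in the middle of its underside; axes as jig_corner.
- spray_can: Bystander: upright white spray can, 52 mm diameter, 160 mm tall; origin at the middle of its underside.
- tape_roll: Bystander: roll of paper tape lying flat, 90 mm outer diameter, 20 mm tall; origin at the middle of its underside.
- hammer: Bystander: hammer 260 mm long lying on the bench along its x axis; origin under its middle.
- glue_bottle: Bystander: small upright white glue bottle, 36 mm diameter, 90 mm tall; origin at the middle of its underside.
Things that resemble listed ones, but are neither listed nor needed, are in the scene too. Of the things that look like the part that bears jig_corner, the larger one is meant. There is more than one size of the block; the job needs the middle-sized.

How it is judged:
At the end, for the whole second after the job is handed in: The block stands ferrule up (tilt under 3.4 degrees) with its foot on the plate, centre within 4 mm per axis of fully home, square within 4 degrees, at rest, touched by the robot (over 1 N) and pressing on each stop with over 2 N through the last second (angle between block_center's own z axis and vertical below 0.06 rad and (angle between the x axis of block_center and the x axis of jig_corner, either way round below 0.07 rad or angle between the x axis of block_center and the y axis of jig_corner, either way round below 0.07 rad) and x of block_center in the frame of jig_corner between -0.024 and -0.016 m and y of block_center in the frame of jig_corner between -0.024 and -0.016 m and z of block_center in the frame of jig_corner between 0.051 and 0.059 m and contact force between block and long_stop above 2 N and contact force between block and short_stop above 2 N and (contact force between block and the fingers above 1 N or contact force between block and the arm above 1 N) and linear speed of block below 0.02 m/s); the arm keeps its last pose, push and grip.
It fails at once if the spray can is pushed or knocked more than 30 mm away (distance of spray_can from where it was at the start of the episode above 0.03 m).
It fails at once if the tape roll is pushed or knocked more than 30 mm away (distance of tape_roll from where it was at the start of the episode above 0.03 m).
It fails at once if the hammer is pushed or knocked more than 30 mm away (distance of hammer from where it was at the start of the episode above 0.03 m).
It fails at once if the glue bottle is pushed or knocked more than 30 mm away (distance of glue_bottle from where it was at the start of the episode above 0.03 m).
It also fails if it takes over 67 s, if anything falls off the work surface, if the arm or the gripper's body presses on something with over 40 N, if the wrist force passes 120 N, or if a joint passes its speed limit or range.

### The arm

A 6-joint arm with a two-finger parallel gripper is mounted at the origin on the work surface. World frame = base frame: x ahead of the robot, y to its left, z up, the work surface at z = 0. Lengths are in m, angles in rad, forces in N, time in s.
With the tool pointing down it reaches from about 0.375 to 0.975 m from the base axis. Payload 3.8 kg.
Tool frame: the origin (TCP) lies midway between the tips of the shut fingers; the grasp point (between the pads) lies bot.grasp_offset behind it (bot.grasp_offset is the distance from the TCP to the grasp point, in m); z points along the fingers, y is the direction in which the jaws open and shut (so a half turn about z gives the same grasp; the last joint's range is limited). The gripper opens to 85 mm and grips with 20 to 120 N. Pads are 22 mm wide; open, the fingers measure 114 mm over their backs; the gripper's body (76 mm by 85 mm) begins 54 mm behind the grasp point. The pads swing forward as they close: fully open they stand 13 mm farther back than shut.
Start: joints at [1.303, 0.264, 1.604, -0, 1.274, -0.037], TCP at [0.154, 0.657, 0.231] pointing down, gripper open.
Joint ranges: [-2.63, 2.63], [-0.94, 2.18], [0.31, 2.57], [-1.31, 4.45], [0, 2.66], [-2.55, 2.55]. Speed limits (rad/s): [2.57, 2.57, 3.14, 3.14, 3.14, 3.14].

### API

Orientations are given as a rotation vector (axis times angle).
In Python, from workcell import read_state, viewer, job, bot gives the robot as it stands.
- The arm moves only by the shell command python3 -m crank 'ROWS' [FORCE]. ROWS is text: rows parted by semicolons, each of 7 numbers parted by spaces: the shift along the tool's x, y, z in mm, then the turn, a rotation vector about the tool's x, y, z in rad, then the closure in counts, from 0 (fully open) to 255 (shut). A call has 1 to 20 rows; each row is the pose to reach, as a shift and turn from the pose commanded when the call began, along the tool's axes at that moment; what a row does not reach only later rows make up. A row lasts 1/8 s, in which the tool goes at most 62.5 mm and 10.7 degrees, less where a joint would pass 70% of its speed; a pose out of reach is approached as far as the arm can. A call with a gripper value outside its range is refused whole. The fingers move at their own pace and stop on an object; FORCE is the grip in N (left out, the last holds). Time passes only in rows, so rows that repeat a pose let the fingers close. It gives the time, the measured TCP pose, the force and the opening at its end, in the units of the state.
- read_state(): the state, without advancing time (a new reading comes with each control period).
- viewer.read_camera(name): name is "scene" or "top"; returns a dict with "pixels" (480x640x3 uint8, red, green, blue), "vertical_fov" (degrees; the focal length in pixels is half the picture's height over the tangent of half this angle, whatever the lens; pixels are square), "cx", "cy" (the principal point, pixels), "view" (4x4, takes a point from world to camera coordinates). Camera axes: x right, y up, looking along -z (the intrinsics and any distortion apply to the point x, -y, -z); pixel columns grow to the right and rows downward; lengths in m; the calibration is good to about 2 mm. A picture is of the moment at which its call begins. There is no depth.
- job.finish_job(): hands the job in, once; it reports no verdict.
The state is a dict: "time": time; "q": joint angles; "joint_vel": joint speeds; "joint_torque": joint torques, N m; "tool_pos": TCP position; "tcp_rot": TCP orientation; "wrist_force": force on the tool from outside, world axes, zero at the start; "torque": the same for the moment, N m; "width": opening from 0.0 (shut) to 1.0 (fully open).
Only numpy, scipy, OpenCV 4.12 (cv2) and the standard library are available. Lean on these libraries where they do the work, as an engineer would, in place of code of your own. Each camera call takes 0.05 s, during which the arm holds its last target.

## Working session

There is one attempt and no reset: what is moved stays moved. The work goes in short steps, Python scripts to look and compute and a shell command to move; the robot and the scene stay as the last step left them, time stands still between calls to the robot, and variables do not carry over. Pictures are saved under pics/ and viewed, and the job is handed in when it is done.

```bash
ls; mkdir -p pics; python3 - <<'E'
from workcell import read_state, viewer, job, bot
import cv2,numpy as np
print(read_state()); print(bot.grasp_offset, [a for a in dir(bot) if a[0]!='_'])
for n in("scene","top"):
    c=viewer.read_camera(n); cv2.imwrite(f"pics/{n}0.png",c["pixels"][:,:,::-1])
    print(n,{k:v for k,v in c.items() if k!="pixels"})
E
```

```text
pics
{'time': 0.0, 'q': array([ 1.30309447e+00,  2.64767021e-01,  1.60537945e+00,  1.18866233e-05,
        1.27371908e+00, -3.68917718e-02]), 'joint_vel': array([-1.03481893e-03, -6.18359600e-04,  4.86273155e-05, -3.30367134e-04,
        1.45979137e-03,  1.16341561e-03]), 'joint_torque': array([-8.15165322e-05, -5.15097892e+01, -3.67324662e+01,  2.14053603e-04,
        1.27285451e-02, -6.36932374e-07]), 'tool_pos': array([0.15421372, 0.65638707, 0.22994975]), 'tcp_rot': array([-0.36171562, -3.12033921,  0.00352583]), 'wrist_force': array([-0.15063735, -0.28873621,  0.29501661]), 'torque': array([-0.00946053, -0.04141402, -0.01677734]), 'width': 1.0008230521485004}
0.0187 ['MotionError', 'grasp_offset']
scene {'vertical_fov': 52.75836896176223, 'cx': 317.0656022015673, 'cy': 241.26854741132232, 'view': array([[ 0.84300768,  0.53767921, -0.01546363, -0.42874572],
       [-0.38844446,  0.62841077,  0.67395164,  0.17869278],
       [ 0.37208729, -0.56213965,  0.73861361, -1.56428885],
       [ 0.        ,  0.        ,  0.        ,  1.        ]])}
top {'vertical_fov': 49.376407411442, 'cx': 319.1503186454154, 'cy': 234.47473603204682, 'view': array([[-1.35413290e-02, -9.99907364e-01,  1.37709283e-03,
         3.67751628e-03],
       [ 9.95150032e-01, -1.33426790e-02,  9.74596630e-02,
        -5.04321722e-01],
       [-9.74322606e-02,  2.69014733e-03,  9.95238523e-01,
        -1.42985310e+00],
       [ 0.00000000e+00,  0.00000000e+00,  0.00000000e+00,
         1.00000000e+00]])}
```

View pics/scene0.png

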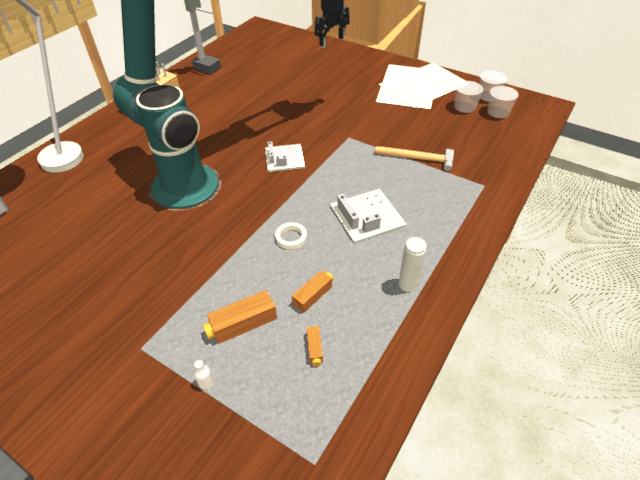

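View pics/top0.png

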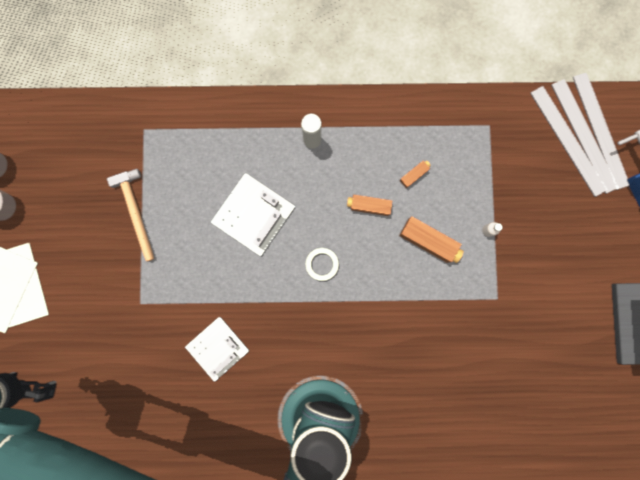

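The three blocks in the top picture are small (415,172), middle (370,205) and large (430,240). The middle one fits, because its ferrule points left (+y) at (351,202) and it is the middle size. There are two plates, a larger one at (253,213) and a smaller one at (217,349). The larger is meant. I'll confirm both in crops.

```bash
cat > h.py <<'E'
import numpy as np,cv2
from workcell import read_state, viewer
def K(c):
    f=240/np.tan(np.radians(c["vertical_fov"])/2); return f
def proj(c,P):
    P=np.atleast_2d(P); p=(c["view"]@np.c_[P,np.ones(len(P))].T)[:3]; f=K(c)
    return np.c_[c["cx"]+f*p[0]/-p[2], c["cy"]-f*p[1]/-p[2]]
def ray(c,uv):
    f=K(c); d=np.array([(uv[0]-c["cx"])/f,-(uv[1]-c["cy"])/f,-1.]); R=c["view"][:3,:3]; t=c["view"][:3,3]
    return -R.T@t, R.T@d
def atz(c,uv,z):
    o,d=ray(c,uv); return o+d*(z-o[2])/d[2]
def crop(c,u,v,w,h,s,name):
    im=c["pixels"][v:v+h,u:u+w,::-1]; cv2.imwrite("pics/"+name,cv2.resize(im,None,fx=s,fy=s,interpolation=cv2.INTER_CUBIC))
E
python3 - <<'E'
from h import *
t=viewer.read_camera("top"); s=viewer.read_camera("scene")
crop(t,205,165,200,110,4,"ct.png"); crop(s,280,180,160,135,5,"cs.png")
for c in(t,s):
    print(proj(c,[[0,0,0],read_state()["tool_pos"]]))
    # undistorted line check of mat corners
print([atz(t,p,0) for p in((145,129),(490,126),(496,299),(141,303))])
print([atz(s,p,0) for p in((484,186),(317,465),(143,348),(349,138))])
E
```

```text
[[320.49308571 418.61711582]
 [ 37.55663707 379.46887629]]
[[184.43161761 185.98931058]
 [331.48099744  46.46328917]]
[array([0.81964638, 0.49577421, 0.        ]), array([ 0.81545641, -0.50176969,  0.        ]), array([ 0.31852888, -0.49599529,  0.        ]), array([0.32091361, 0.49750163, 0.        ])]
[array([0.81918133, 0.50222522, 0.        ]), array([ 0.82429799, -0.49523314,  0.        ]), array([ 0.32518374, -0.49270011,  0.        ]), array([0.32363943, 0.50181072, 0.        ])]
```

View pics/ct.png

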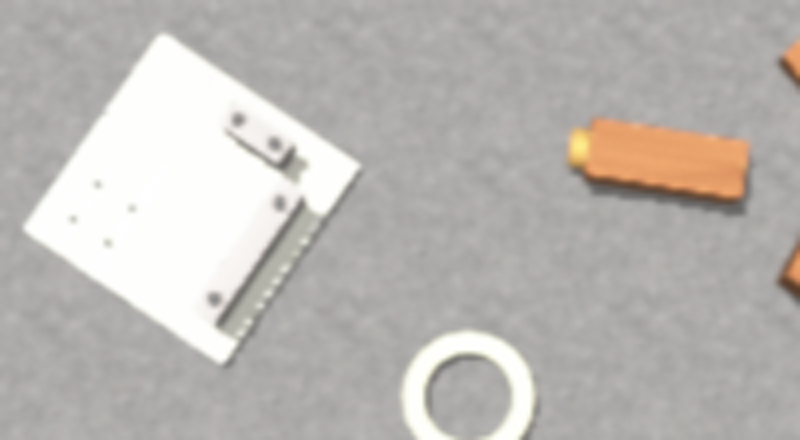

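View pics/cs.png

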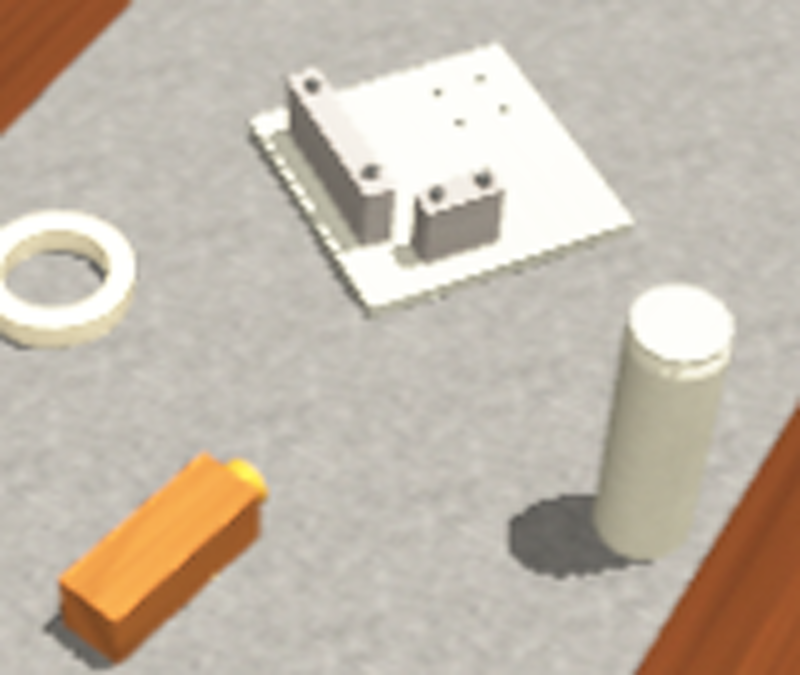

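The crops confirm both. In the top view (4x crop) the middle block's ferrule is on its left end, and the larger plate has its long stop at the lower right and its short stop at the upper right. Next I'll fit poses from both views.

```bash
python3 - <<'E'
from h import *
t=viewer.read_camera("top"); s=viewer.read_camera("scene")
crop(t,335,180,70,50,11,"bt.png"); crop(s,285,262,55,55,10,"bs.png")
crop(t,205,165,100,100,6,"jt.png"); crop(s,325,182,90,66,8,"js.png")
E
```

```text
(no output)
```

View pics/bt.png

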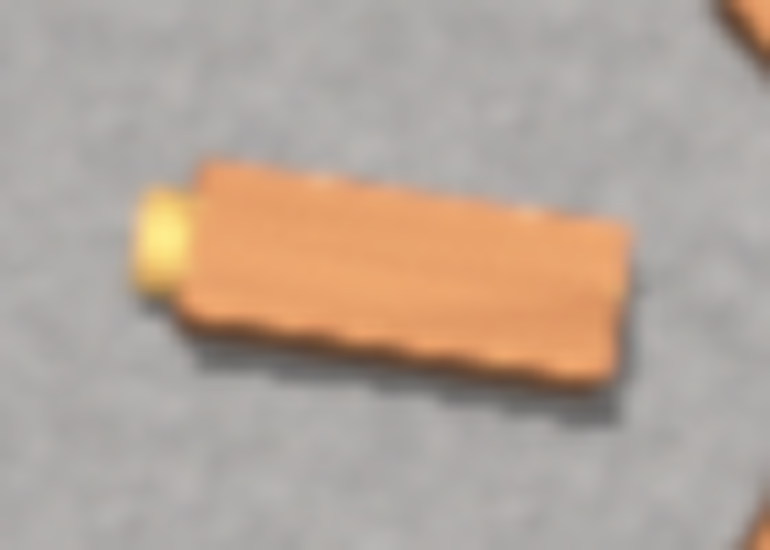

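View pics/bs.png

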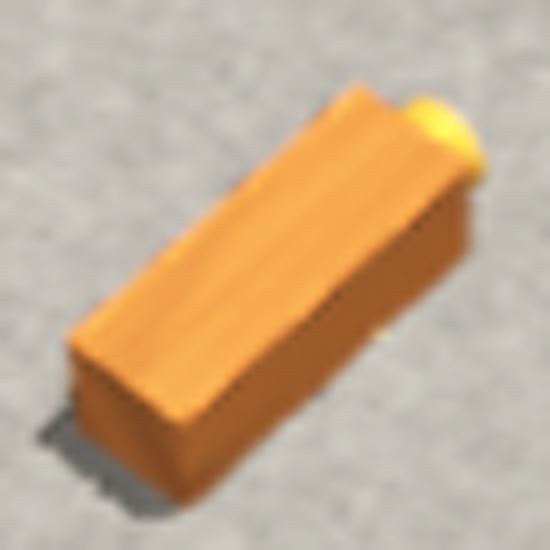

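View pics/jt.png

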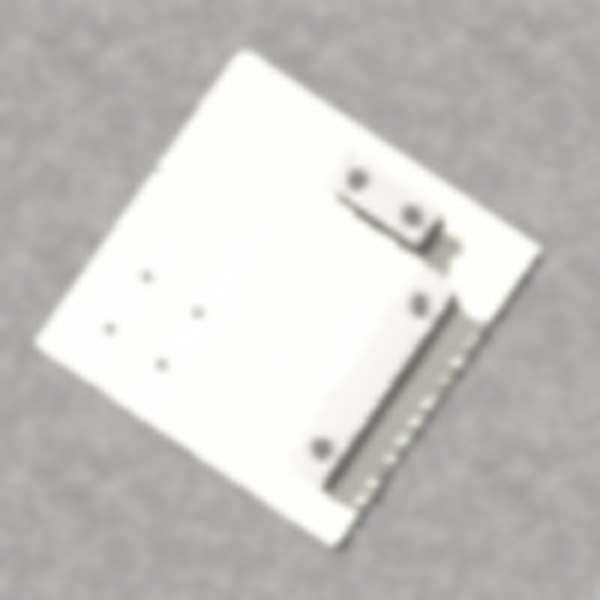

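View pics/js.png

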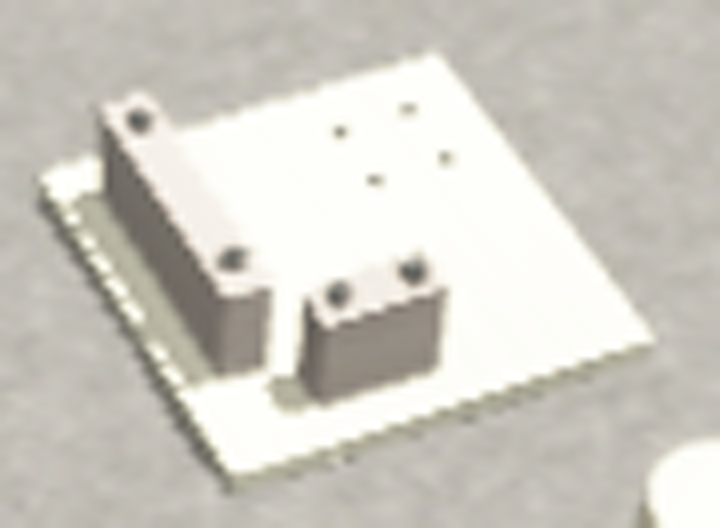

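```bash
cat > fit.py <<'E'
from h import *
from scipy.optimize import least_squares
t=viewer.read_camera("top"); s=viewer.read_camera("scene")
def o(pts,u,v,k): return np.array([(u+(a+.5)/k-.5, v+(b+.5)/k-.5) for a,b in pts])
def tri(p,q):
    o1,d1=ray(t,p);o2,d2=ray(s,q)
    A=np.c_[d1,-d2]; k=np.linalg.lstsq(A,o2-o1,rcond=None)[0]
    a,b=o1+k[0]*d1,o2+k[1]*d2; return (a+b)/2,np.linalg.norm(a-b)
np.set_printoptions(precision=4,suppress=True)
pt=o([(242,48),(541,247),(335,548),(37,343)],205,165,6)
ps=o([(652,336),(230,474),(40,180),(435,55)],325,182,8)
print("plate tri");[print(*tri(a,b)) for a,b in zip(pt,ps)]
bt=o([(205,160),(632,222),(608,370),(180,314)],335,180,11)
bs=o([(470,180),(180,422),(72,340),(360,85)],285,262,10)
print("block tri");[print(*tri(a,b)) for a,b in zip(bt,bs)]
def rz(a): return np.array([[np.cos(a),-np.sin(a)],[np.sin(a),np.cos(a)]])
def fit(L,z,pt,ps,x0,free_z=True):
    L=np.array(L)/1000.
    def f(x):
        P=np.c_[(rz(x[2])@L.T).T+x[:2],np.full(len(L),x[3])]
        return np.r_[(proj(t,P)-pt).ravel(),(proj(s,P)-ps).ravel()]
    r=least_squares(f,x0+[z]); return r.x,r.fun.reshape(-1,2)
x,r=fit([(-135,35),(35,35),(35,-135),(-135,-135)],.012,pt,ps,[.6,.1,-2.1])
print("jig",x,np.degrees(x[2]),'\n',r)
# block local: u along z(ferrule), v left of it
x,r=fit([(55,-20),(-55,-20),(-55,20),(55,20)],.04,bt,bs,[.57,-.14,1.4])
print("block",x,np.degrees(x[2]),'\n',r)
E
python3 fit.py
```

```text
plate tri
[0.6853 0.2056 0.0147] 0.0016380351860980611
[0.5882 0.065  0.015 ] 0.0016388678919153285
[0.4486 0.163  0.0101] 0.0026297008992733593
[0.546  0.3016 0.0143] 0.0016522629916196272
block tri
[ 0.6159 -0.099   0.0347] 0.0017153852531331996
[ 0.5972 -0.2058  0.0418] 0.0014336046092854684
[ 0.5599 -0.1989  0.0408] 0.0015664372190517743
[ 0.5764 -0.0911  0.0397] 0.0031828363920962457
jig [ 0.5797  0.1142 -2.176   0.0136] -124.67713478634882 
 [[-0.027  -0.1827]
 [-0.3223 -0.2875]
 [-0.1398 -0.5054]
 [-0.2689 -0.0208]
 [-0.3402  0.3736]
 [-0.1074  0.3201]
 [-0.5118 -0.5899]
 [-0.3664  0.0962]]
block [ 0.5874 -0.1486  1.4011  0.0391] 80.27766876930922 
 [[-0.5208 -0.6826]
 [-0.1727 -0.2258]
 [-0.043   0.4256]
 [-0.4024 -0.6077]
 [ 0.0847 -1.2188]
 [-0.154   0.8797]
 [-0.9167  0.3303]
 [-0.4112  0.2867]]
```

```bash
cat > g.py <<'E'
from h import *
from scipy.spatial.transform import Rotation as Ro
np.set_printoptions(precision=4,suppress=True)
st=read_state()
def model(q): return (Ro.from_euler('z',q[0])*Ro.from_euler('y',q[1]+q[2])*Ro.from_euler('z',q[3])*Ro.from_euler('y',q[4])*Ro.from_euler('z',q[5]))
def unit(h,d): h,d=np.radians([h,d]); return np.array([np.cos(h)*np.cos(d),np.sin(h)*np.cos(d),-np.sin(d)])
def tool(z,y): z=z/np.linalg.norm(z); y=y-z*(y@z); y/=np.linalg.norm(y); return Ro.from_matrix(np.c_[np.cross(y,z),y,z])
def wrist(R,q1,q23):
    M=(Ro.from_euler('z',q1)*Ro.from_euler('y',q23)).inv()*R
    e=M.as_euler('ZYZ'); return e   # q4,q5,q6
def rel(p,R,p0=None,R0=None):
    p0=st["tool_pos"] if p0 is None else p0; R0=Ro.from_rotvec(st["tcp_rot"]) if R0 is None else R0
    return R0.inv().apply(np.array(p)-p0)*1000,(R0.inv()*R).as_rotvec()
E
python3 - <<'E'
from g import *
R=Ro.from_rotvec(st["tcp_rot"]); print(R.as_matrix()); print(model(st["q"]).as_matrix())
by=80.3; jx=-124.7
for t in (25,30,35,40):
  for sg in(1,-1):
    Rp=tool(unit(by+180,90-t),sg*unit(by-90,0))     # pick
    Rf=tool(unit(jx+180,t),sg*unit(jx+90,0))        # place: jaws along y_j
    print(t,sg,wrist(Rp,-.05,1.95),wrist(Rf,-.1,1.95),wrist(Rf,-.1,2.2), (Rp.inv()*Rf).magnitude())
E
```

```text
[[-0.9735  0.2287 -0.0001]
 [ 0.2287  0.9735 -0.0003]
 [ 0.     -0.0004 -1.    ]]
[[-0.2287 -0.9735 -0.0001]
 [-0.9735  0.2287 -0.0003]
 [ 0.0004  0.     -1.    ]]
25 1 [-0.4537  1.2779  1.8422] [1.2884 0.9713 1.3938] [1.4661 0.9228 1.0912] 1.617659584633706
25 -1 [-0.4537  1.2779 -1.2994] [ 1.2884  0.9713 -1.7478] [ 1.4661  0.9228 -2.0504] 1.6176595846337058
30 1 [-0.5409  1.3023  1.8664] [1.1833 0.9585 1.4537] [1.366  0.8849 1.1532] 1.6176595846337063
30 -1 [-0.5409  1.3023 -1.2752] [ 1.1833  0.9585 -1.6879] [ 1.366   0.8849 -1.9884] 1.6176595846337063
35 1 [-0.6269  1.3286  1.8881] [1.0768 0.951  1.5153] [1.2599 0.8522 1.2217] 1.6176595846337058
35 -1 [-0.6269  1.3286 -1.2535] [ 1.0768  0.951  -1.6263] [ 1.2599  0.8522 -1.9199] 1.6176595846337058
40 1 [-0.7117  1.3567  1.9073] [0.9695 0.9488 1.5777] [1.1483 0.8254 1.2964] 1.6176595846337058
40 -1 [-0.7117  1.3567 -1.2343] [ 0.9695  0.9488 -1.5638] [ 1.1483  0.8254 -1.8452] 1.617659584633706
```

```bash
python3 - <<'E'
from g import *
t=viewer.read_camera("top"); s=viewer.read_camera("scene")
print("can",atz(t,(311.5,124),.16),atz(s,(415,246),.16)); print("tape",atz(t,(322,264.5),.02))
by=80.3; tz=unit(by+180,60); R=tool(tz,unit(by-90,0))
g=np.array([.5874,-.1486,0])+.025*unit(by,0); g[2]=.026
tcp=g+.0187*tz; print("tcp",tcp,R.as_rotvec())
for b in (.15,.12):
  print(b,*rel(tcp-b*tz,R))
E
```

```text
can [0.7776 0.0131 0.16  ] [0.7835 0.0103 0.16  ]
tape [ 0.4208 -0.0099  0.02  ]
tcp [ 0.59   -0.1332  0.0098] [ 2.1014  1.7727 -0.5631]
0.15 [-600.2467 -594.6853   91.5648] [ 0.3941 -0.4192  1.4719]
0.12 [-601.1688 -609.6475  117.551 ] [ 0.3941 -0.4192  1.4719]
```

```bash
python3 -m crank '-100 -99 15 0.066 -0.07 0.245 0; -200 -198 30 0.13 -0.14 0.49 0; -300 -297 46 0.197 -0.21 0.735 0; -400 -396 61 0.26 -0.28 0.98 0; -500 -495 76 0.33 -0.35 1.23 0; -600 -595 91 0.394 -0.419 1.472 0; -600 -595 91 0.394 -0.419 1.472 0; -600 -595 91 0.394 -0.419 1.472 0; -600 -595 91 0.394 -0.419 1.472 0; -600 -595 91 0.394 -0.419 1.472 0; -600 -595 91 0.394 -0.419 1.472 0; -600 -595 91 0.394 -0.419 1.472 0; -600 -595 91 0.394 -0.419 1.472 0; -600 -595 91 0.394 -0.419 1.472 0; -600 -595 91 0.394 -0.419 1.472 0; -600 -595 91 0.394 -0.419 1.472 0; -600 -595 91 0.394 -0.419 1.472 0; -600 -595 91 0.394 -0.419 1.472 0' 60
python3 - <<'E'
from g import *
print(st["q"],st["time"],st["tool_pos"],st["wrist_force"])
by=80.3; tz=unit(by+180,60); R=tool(tz,unit(by-90,0))
print(rel([.59,-.1332,.0098],R))
for n in("top","scene"):
  c=viewer.read_camera(n); cv2.imwrite(f"pics/{n}1.png",c["pixels"][:,:,::-1])
E
```

```text
time: 2.75
tool_pos: [0.6023, -0.0582, 0.1405]
tcp_rot: [2.1, 1.774, -0.562]
wrist_force: [-0.0, -0.1, 0.1]
width: 1.002
[ 0.1383  0.3149  1.8053 -0.5276  1.2405  0.5364] 2.75 [ 0.6023 -0.0582  0.1405] [-0.0132 -0.0775  0.0578]
(array([ -0.5712,   0.4001, 151.1849]), array([ 0.001 , -0.0007,  0.0013]))
```

```bash
python3 - <<'E'
import cv2,numpy as np
a=cv2.imread("pics/top1.png")[120:320,250:500];b=cv2.imread("pics/scene1.png")[150:400,200:450]
cv2.imwrite("pics/p1.png",np.hstack([cv2.resize(a,(400,320)),cv2.resize(b,(400,400))[:320]]))
E
```

```text
(no output)
```

View pics/p1.png

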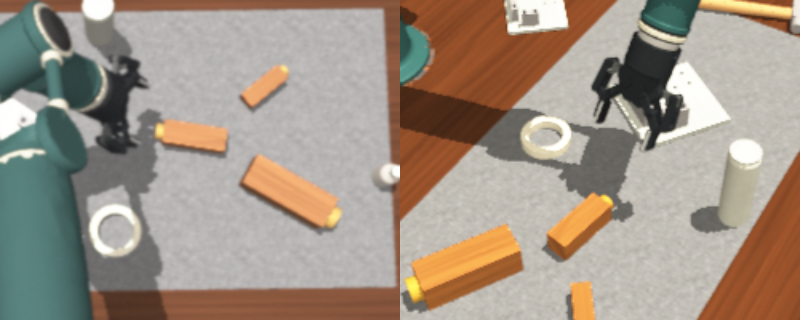

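Top view: the open gripper at about (115,100 in the left panel) lines up with the middle block's axis, on its ferrule side. Descending.

```bash
python3 -m crank '0 0 30 0 0 0 0; 0 0 60 0 0 0 0; 0 0 90 0 0 0 0; 0 0 115 0 0 0 0; 0 0 135 0 0 0 0; 0 0 145 0 0 0 0; 0 0 151 0 0 0 0; 0 0 151 0 0 0 0' 60
python3 - <<'E'
from g import *
print(st["tool_pos"],st["wrist_force"])
for n in("top","scene"):
  c=viewer.read_camera(n); cv2.imwrite(f"pics/{n}2.png",c["pixels"][:,:,::-1])
a=cv2.imread("pics/top2.png")[140:260,290:440];b=cv2.imread("pics/scene2.png")[200:350,240:390]
cv2.imwrite("pics/p2.png",np.hstack([cv2.resize(a,(400,320)),cv2.resize(b,(400,400))[:320]]))
E
```

```text
time: 3.85
tool_pos: [0.5899, -0.1337, 0.0096]
tcp_rot: [2.102, 1.773, -0.562]
wrist_force: [0.1, -0.6, 0.5]
width: 1.0
[ 0.5899 -0.1337  0.0096] [ 0.0907 -0.581   0.4783]
```

View pics/p2.png

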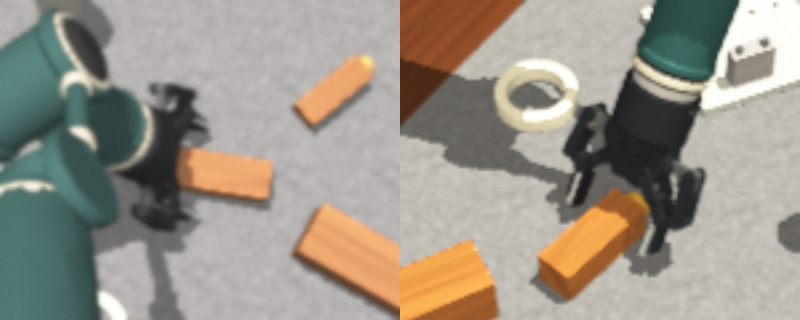

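The fingers straddle the ferrule half of the block. Closing.

```bash
python3 -m crank '0 0 0 0 0 0 120; 0 0 0 0 0 0 255; 0 0 0 0 0 0 255; 0 0 0 0 0 0 255; 0 0 0 0 0 0 255; 0 0 0 0 0 0 255; 0 0 0 0 0 0 255; 0 0 0 0 0 0 255' 70
python3 - <<'E'
from g import *
print(st["tool_pos"],st["wrist_force"],st["q"])
R=Ro.from_rotvec(st["tcp_rot"]); M=R.as_matrix()
print(R.inv().apply([0,0,150]), M)
E
```

```text
time: 4.95
tool_pos: [0.5903, -0.1334, 0.01]
tcp_rot: [2.102, 1.773, -0.561]
wrist_force: [0.4, 3.7, 5.3]
width: 0.457
[ 0.5903 -0.1334  0.01  ] [0.3702 3.7217 5.3101] [ 0.0207  0.4471  1.9114 -0.6267  0.9906  0.5961]
[ -74.8898    0.158  -129.9673] [[ 0.1464  0.9857 -0.0831]
 [ 0.854  -0.1683 -0.4923]
 [-0.4993  0.0011 -0.8664]]
```

```bash
cat > jig.py <<'E'
from g import *
JC=np.array([.5797,.1142,.012]); jx=-124.7
RJ=Ro.from_euler('z',jx,degrees=True)
def jig2w(p): return JC+RJ.apply(np.array(p)/1000)
R0=tool(unit(80.3+180,60),unit(80.3-90,0)); p0=np.array([.5903,-.1334,.010])
c_in_tool=R0.inv().apply(np.array([.5874,-.1486,.020])-p0); c_in_tool[1]=0
Rf=tool(unit(jx+180,30),unit(jx+90,0))
def tcp_for(c): return jig2w(c)-Rf.apply(c_in_tool)
if __name__=="__main__":
    print(c_in_tool)
    import sys
    c=[float(a) for a in sys.argv[1:4]]
    p=tcp_for(c); print(p,rel(p,Rf),st["q"])
    print("dirs in tool: xj,yj,zj",Ro.from_rotvec(st["tcp_rot"]).inv().apply(np.r_[RJ.apply(np.eye(3)[:2]),[[0,0,1]]]))
E
python3 jig.py -50 -50 110
```

```text
[-0.0184  0.     -0.0009]
[0.5727 0.192  0.1375] (array([ 211.7041,  -71.911 , -269.2332]), array([-0.1244,  1.5425,  0.4678])) [ 0.0207  0.4471  1.9114 -0.6267  0.9906  0.5961]
dirs in tool: xj,yj,zj [[-0.7854 -0.4228  0.4521]
 [-0.3658  0.9062  0.2119]
 [-0.4993  0.0011 -0.8664]]
```

```bash
python3 -m crank '-15 0 -26 0 0 0 255; -38 0 -65 0 0 0 255; -60 0 -104 0 0 0 255; -75 0 -130 0 0 0 255; -75 0 -130 0 0 0 255; -75 0 -130 0 0 0 255'
python3 jig.py -50 -50 110; python3 - <<'E'
from g import *
print(st["wrist_force"],st["torque"])
for n in("top","scene"):
  c=viewer.read_camera(n); cv2.imwrite(f"pics/{n}3.png",c["pixels"][:,:,::-1])
a=cv2.imread("pics/top3.png")[140:260,290:440];b=cv2.imread("pics/scene3.png")[130:280,240:390]
cv2.imwrite("pics/p3.png",np.hstack([cv2.resize(a,(400,320)),cv2.resize(b,(400,400))[:320]]))
E
```

```text
time: 5.7
tool_pos: [0.5881, -0.1338, 0.1572]
tcp_rot: [2.103, 1.774, -0.566]
wrist_force: [-0.1, 0.3, -2.9]
width: 0.461
[-0.0184  0.     -0.0009]
[0.5727 0.192  0.1375] (array([ 285.8543,  -70.1891, -141.7674]), array([-0.1287,  1.5438,  0.4658])) [ 0.0199  0.2602  1.8421 -0.5517  1.2076  0.4336]
dirs in tool: xj,yj,zj [[-0.7847 -0.422   0.454 ]
 [-0.3671  0.9066  0.2081]
 [-0.4995 -0.0033 -0.8663]]
[-0.0505  0.2524 -2.8544] [ 0.4646 -0.0507  0.0536]
```

View pics/p3.png

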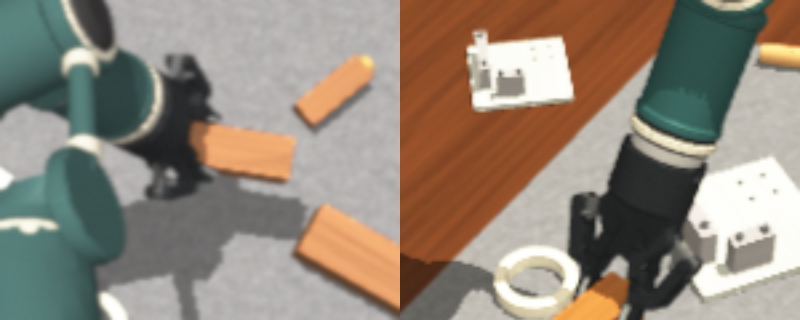

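```bash
python3 -m crank '28 -7 -16 -0.013 0.154 0.047 255; 55 -14 -32 -0.026 0.309 0.093 255; 83 -21 -48 -0.039 0.463 0.14 255; 110 -28 -64 -0.051 0.618 0.186 255; 138 -35 -80 -0.064 0.772 0.233 255; 166 -42 -95 -0.077 0.926 0.28 255; 193 -49 -111 -0.09 1.081 0.326 255; 221 -56 -127 -0.103 1.235 0.373 255; 248 -63 -143 -0.116 1.39 0.419 255; 276 -70 -159 -0.129 1.544 0.466 255; 276 -70 -159 -0.129 1.544 0.466 255; 276 -70 -159 -0.129 1.544 0.466 255; 276 -70 -159 -0.129 1.544 0.466 255; 276 -70 -159 -0.129 1.544 0.466 255'
python3 jig.py -50 -50 110; python3 - <<'E'
from g import *
print(st["wrist_force"],st["torque"])
for n in("top","scene"):
  c=viewer.read_camera(n); cv2.imwrite(f"pics/{n}4.png",c["pixels"][:,:,::-1])
a=cv2.imread("pics/top4.png")[140:290,200:350];b=cv2.imread("pics/scene4.png")[90:250,280:440]
cv2.imwrite("pics/p4.png",np.hstack([cv2.resize(a,(400,400)),cv2.resize(b,(400,400))]))
E
```

```text
time: 7.55
tool_pos: [0.5757, 0.1915, 0.1608]
tcp_rot: [-2.107, -1.109, -1.224]
wrist_force: [-0.1, 0.4, -2.2]
width: 0.459
[-0.0184  0.     -0.0009]
[0.5727 0.192  0.1375] (array([-20.8159,  -2.8117,  10.527 ]), array([ 0.0026, -0.0019,  0.0056])) [-0.1987  0.0708  2.3558  1.4882  0.9237 -0.7243]
dirs in tool: xj,yj,zj [[-0.4984 -0.0005 -0.867 ]
 [-0.0056  1.      0.0026]
 [ 0.8669  0.0062 -0.4984]]
[-0.1179  0.4197 -2.1995] [-0.6507  0.4019  0.0204]
```

View pics/p4.png

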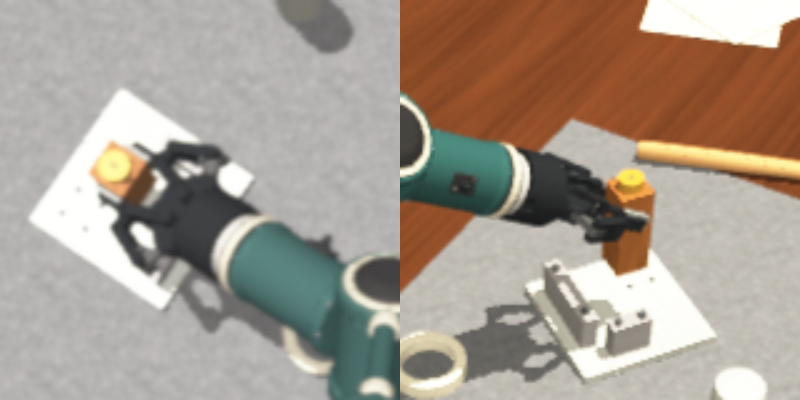

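The block hangs upright over the plate, ferrule up (scene panel about (632,180)). I'll overlay the predicted wireframe to check for slip or tilt.

```bash
cat > ov.py <<'E'
from jig import *
import sys
def overlay(tag, cjig=None):
    R=Ro.from_rotvec(st["tcp_rot"]); out=[]
    c=st["tool_pos"]+R.apply(c_in_tool)
    # block axes via ideal grasp relation
    RB0=Ro.from_matrix(np.c_[unit(80.3-90,0),[0,0,1.],unit(80.3,0)]) # x jaw, y up, z ferrule
    rel_=R0.inv()*RB0; RB=R*rel_
    print("pred centre jig mm",RJ.inv().apply(c-JC)*1000,"tilt",np.degrees(np.arccos(RB.as_matrix()[2,2])))
    V=np.array([(a*20,b*20,d*55) for d in(-1,1) for a,b in((-1,-1),(1,-1),(1,1),(-1,1))])/1000
    P=c+RB.apply(V)
    E=[(0,1),(1,2),(2,3),(3,0),(4,5),(5,6),(6,7),(7,4),(0,4),(1,5),(2,6),(3,7)]
    for n in("top","scene"):
        cam=viewer.read_camera(n); u=proj(cam,P); m=u.mean(0).astype(int); k=8; h=34
        im=cam["pixels"][m[1]-h:m[1]+h,m[0]-25:m[0]+25,::-1]
        big=cv2.resize(im,None,fx=k,fy=k,interpolation=cv2.INTER_CUBIC); ln=big.copy()
        q=(u-[m[0]-25,m[1]-h]+.5)*k
        for a,b in E: cv2.line(ln,tuple(np.int32(q[a])),tuple(np.int32(q[b])),(255,0,0),1)
        out+=[ln]
        if n=="scene": out.insert(0,big[:, :0])
        cv2.imwrite(f"pics/{n}_{tag}.png",cam["pixels"][:,:,::-1])
    cv2.imwrite(f"pics/ov_{tag}.png",np.hstack(out))
overlay(sys.argv[1])
E
python3 ov.py a
```

```text
Traceback (most recent call last):
  File "ov.py", line 23, in <module>
    overlay(sys.argv[1])
    ~~~~~~~^^^^^^^^^^^^^
  File "ov.py", line 7, in overlay
    RB0=Ro.from_matrix(np.c_[unit(80.3-90,0),[0,0,1.],unit(80.3,0)]) # x jaw, y up, z ferrule
  File "scipy/spatial/transform/_rotation.pyx", line 1143, in scipy.spatial.transform._rotation.Rotation.from_matrix
ValueError: Non-positive determinant (left-handed or null coordinate frame) in rotation matrix 0: [[ 0.9857  0.      0.1685]
 [-0.1685  0.      0.9857]
 [-0.      1.     -0.    ]].
```

```bash
sed -i 's/\[0,0,1.\],unit(80.3,0)/[0,0,-1.],unit(80.3,0)/' ov.py; python3 ov.py a
```

```text
pred centre jig mm [-51.1379 -47.7338 132.874 ] tilt 0.31591377200011045
```

View pics/ov_a.png

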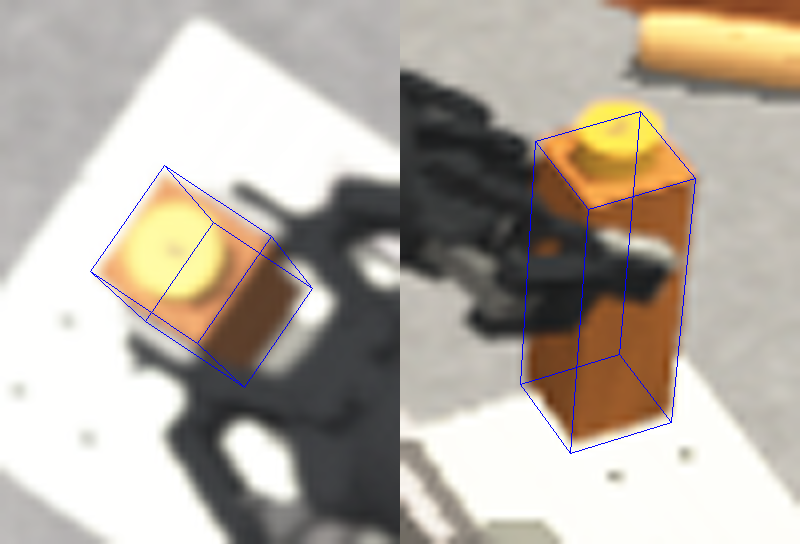

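Wireframe and block agree within about 1 px (2 to 3 mm). Lowering to roughly 8 mm above the plate.

```bash
python3 -m crank '-13 2 5 0 0 0 255; -26 4 10 0 0 0 255; -40 5 16 0 0 0 255; -53 7 21 0 0 0 255; -66 8 26 0 0 0 255; -66 8 26 0 0 0 255; -66 8 26 0 0 0 255; -66 8 26 0 0 0 255'
python3 ov.py b; python3 jig.py -30 -30 55
```

```text
time: 8.75
tool_pos: [0.5757, 0.1788, 0.0901]
tcp_rot: [-2.106, -1.108, -1.223]
wrist_force: [-0.4, -0.3, -1.7]
width: 0.457
pred centre jig mm [-40.8768 -39.9514  62.6302] tilt 0.2875038473454109
[-0.0184  0.     -0.0009]
[0.5778 0.1642 0.0825] (array([-11.9332,  10.1042,  -5.5727]), array([ 0.0018, -0.0021,  0.0041])) [-0.2296  0.2345  2.3678  1.5942  0.9375 -0.9423]
dirs in tool: xj,yj,zj [[-0.4982 -0.0005 -0.8671]
 [-0.0041  1.      0.0018]
 [ 0.8671  0.0044 -0.4981]]
```

View pics/ov_b.png

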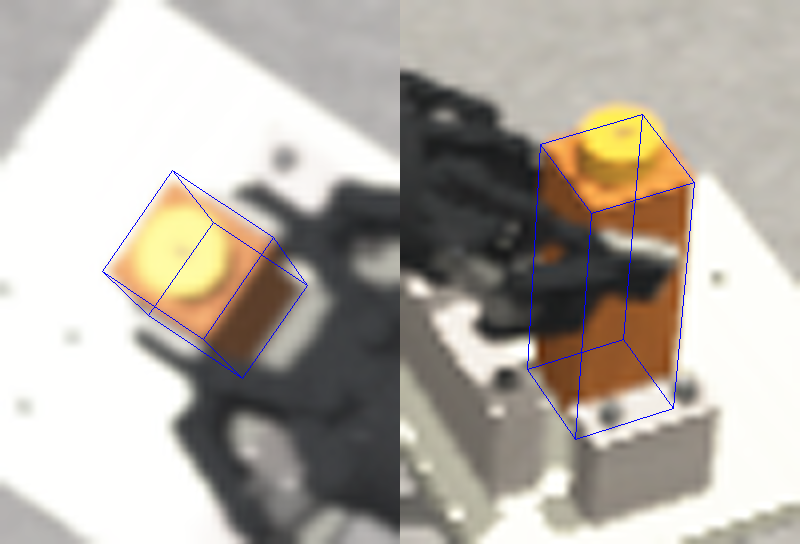

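```bash
python3 -m crank '-2 0 1 0 0 0 255; -3 0 2 0 0 0 255; -4 0 2.5 0 0 0 255; -5 0 3 0 0 0 255; -5 0 3 0 0 0 255'
python3 -c "
from g import *; print(st['wrist_force'],st['torque'])"
```

```text
time: 9.48
tool_pos: [0.5754, 0.179, 0.0836]
tcp_rot: [-2.107, -1.107, -1.221]
wrist_force: [0.4, 0.2, -0.8]
width: 0.458
[ 0.4341  0.2034 -0.7583] [-0.4347  0.3282  0.0369]
```

```bash
python3 -m crank '-1 0 0.5 0 0 0 255; -1.7 0 1 0 0 0 255; -1.7 0 1 0 0 0 255'
python3 -c "
from g import *; print(st['wrist_force'],st['torque'])"
```

```text
time: 9.85
tool_pos: [0.576, 0.1794, 0.0836]
tcp_rot: [-2.103, -1.106, -1.225]
wrist_force: [-4.1, -1.4, 8.4]
width: 0.462
[-4.1149 -1.3995  8.4191] [0.2599 0.3848 0.3155]
```

Foot is on the plate (+10 N). Easing off slightly, then sliding toward the corner.

```bash
python3 -m crank '0.5 0 -0.3 0 0 0 255; -1.5 4 -3.8 0 0 0 255; -3.5 8 -7.2 0 0 0 255; -5.5 12 -10.7 0 0 0 255; -7.5 16 -14.2 0 0 0 255; -7.5 16 -14.2 0 0 0 255'
cat > fs.py <<'E'
from jig import *
R=Ro.from_rotvec(st["tcp_rot"]); c=st["tool_pos"]+R.apply(c_in_tool)
print("centre(jig,mm)",RJ.inv().apply(c-JC)*1000,"F jig",RJ.inv().apply(st["wrist_force"]),"M jig",RJ.inv().apply(st["torque"]),"tool err rotvec(jig)",RJ.inv().apply((R*Rf.inv()).as_rotvec()), "dirs",R.inv().apply(RJ.apply(np.eye(3)))[0])
E
python3 fs.py
```

```text
time: 10.6
tool_pos: [0.5804, 0.1563, 0.0836]
tcp_rot: [-2.105, -1.106, -1.225]
wrist_force: [-1.2, 1.2, 6.6]
width: 0.459
centre(jig,mm) [-25.1337 -23.3344  56.057 ] F jig [-0.3091 -1.6569  6.63  ] M jig [-0.3805  0.4282  0.2334] tool err rotvec(jig) [0.0039 0.0046 0.0002] dirs [-0.496  -0.0002 -0.8683]
```

```bash
python3 -m crank '0 1 0 0 0 0 255; 0 2 0 0 0 0 255; 0 3 0 0 0 0 255; 0 4 0 0 0 0 255; 0 4 0 0 0 0 255'; python3 fs.py
```

```text
time: 11.22
tool_pos: [0.5825, 0.1552, 0.0836]
tcp_rot: [-2.102, -1.107, -1.223]
wrist_force: [-4.0, 3.4, 8.4]
width: 0.453
centre(jig,mm) [-25.3676 -20.9601  56.0356] F jig [-0.4999 -5.2644  8.4081] M jig [-0.7005  0.5867  0.6549] tool err rotvec(jig) [0.0025 0.0053 0.0024] dirs [-0.4954 -0.0024 -0.8687]
```

```bash
python3 -m crank '-0.5 0 -0.9 0 0 0 255; -1 0 -1.7 0 0 0 255; -1.5 0 -2.6 0 0 0 255; -2 0 -3.5 0 0 0 255; -2 0 -3.5 0 0 0 255'; python3 fs.py
```

```text
time: 11.85
tool_pos: [0.5812, 0.1512, 0.0836]
tcp_rot: [-2.104, -1.106, -1.224]
wrist_force: [-0.3, 3.4, 6.2]
width: 0.465
centre(jig,mm) [-21.39   -19.7378  56.0826] F jig [-2.6469 -2.2025  6.1682] M jig [-0.2773  0.7592  0.1404] tool err rotvec(jig) [0.0038 0.0048 0.0008] dirs [-0.4958 -0.0007 -0.8684]
```

```bash
python3 -m crank '-0.5 0.5 -0.9 0 0 0 255; -1 1 -1.7 0 0 0 255; -1.5 1.5 -2.6 0 0 0 255; -1.5 2 -2.6 0 0 0 255; -1.5 2 -2.6 0 0 0 255'; python3 fs.py
```

```text
time: 12.48
tool_pos: [0.5802, 0.1496, 0.0837]
tcp_rot: [-2.1, -1.107, -1.223]
wrist_force: [3.7, 13.5, 3.7]
width: 0.46
centre(jig,mm) [-19.4384 -19.6714  56.1636] F jig [-13.2028  -4.6706   3.747 ] M jig [-0.4645  1.4673  0.3699] tool err rotvec(jig) [0.0017 0.0066 0.004 ] dirs [-0.4943 -0.004  -0.8693]
```

```bash
python3 -m crank '0 1 0 0 0 0 255; 0 2 0 0 0 0 255; 0 3 0 0 0 0 255; 0 3 0 0 0 0 255; 0 3 0 0 0 0 255; 0 3 0 0 0 0 255' 100; python3 fs.py; python3 ov.py c
```

```text
time: 13.22
tool_pos: [0.5803, 0.1495, 0.0837]
tcp_rot: [-2.095, -1.108, -1.22]
wrist_force: [-4.8, 14.3, 7.7]
width: 0.452
centre(jig,mm) [-19.502  -19.5363  56.1987] F jig [ -9.0176 -12.0255   7.6874] M jig [-1.017   1.5674  1.1667] tool err rotvec(jig) [-0.0008  0.008   0.0081] dirs [-0.4931 -0.0081 -0.87  ]
pred centre jig mm [-19.502  -19.5363  56.1987] tilt 0.4588775579706219
```

View pics/ov_c.png

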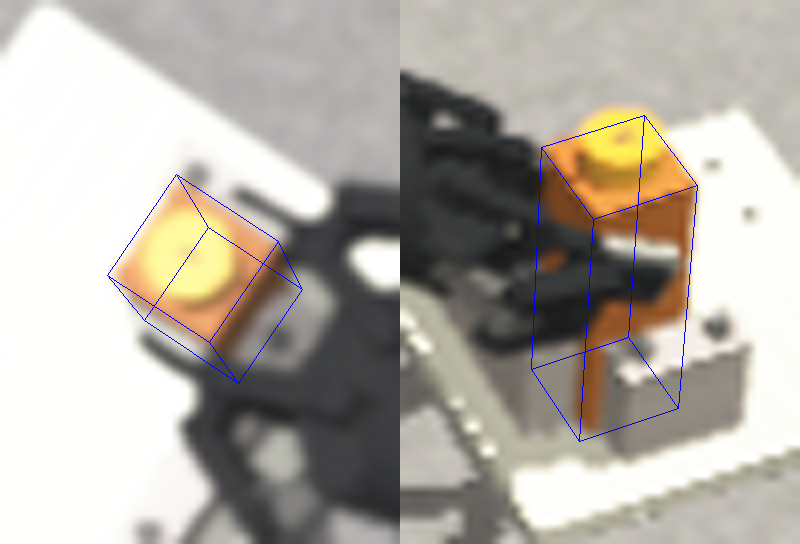

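Both stops are loaded (about 9 N and 12 N) and extra commanded push no longer moves the block. I'll check tilt and squareness in clean crops.

```bash
python3 - <<'E'
from jig import *
P=np.array([jig2w(p) for p in [(-20+a,-20+b,z) for z in(0,110) for a,b in((-20,-20),(20,-20),(20,20),(-20,20))]])
t=viewer.read_camera("top");s=viewer.read_camera("scene")
print(proj(t,P)[4:]);print(proj(s,P))
a=np.array(t["pixels"][195:235,235:285,::-1]);b=np.array(s["pixels"][160:230,335:385,::-1])
cv2.imwrite("pics/z1.png",np.hstack([cv2.resize(a,None,fx=8,fy=8,interpolation=cv2.INTER_CUBIC)[:320],np.zeros((320,0,3),np.uint8)]))
cv2.imwrite("pics/z2.png",cv2.resize(b,None,fx=8,fy=8,interpolation=cv2.INTER_CUBIC))
E
```

```text
[[252.6364 206.8577]
 [265.2613 215.3367]
 [273.931  202.7457]
 [261.3228 194.3065]]
[[365.0084 216.9653]
 [352.8555 220.798 ]
 [358.8294 229.7685]
 [371.1551 225.8044]
 [367.2711 189.088 ]
 [354.4024 192.9446]
 [360.7724 201.9389]
 [373.8351 197.9423]]
```

View pics/z1.png

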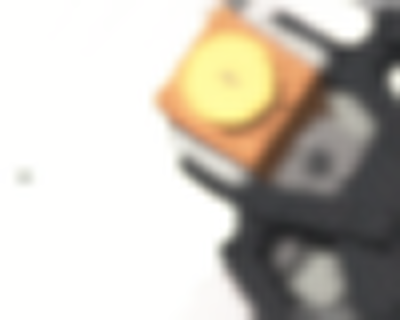

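View pics/z2.png

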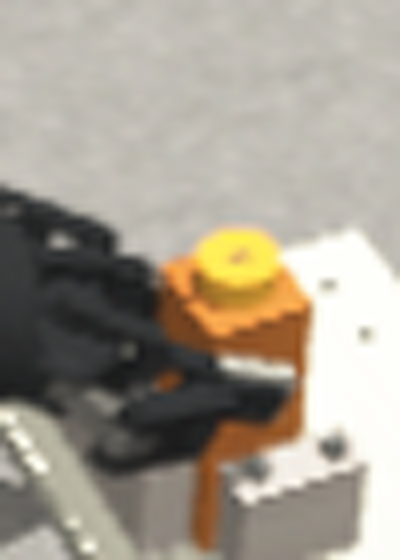

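Top corners sit up to about 1.3 px toward +x_j in the top view and under 0.5 px in the scene view. That suggests a lean of at most 1 to 2 degrees toward the long stop. I'll rotate the tool slightly to press the foot in, and see how it responds.

```bash
python3 -m crank '0 0 0 0 -0.005 0 255; 0 0 0 0 -0.01 0 255; 0 0 0 0 -0.015 0 255; 0 0 0 0 -0.02 0 255; 0 0 0 0 -0.02 0 255; 0 0 0 0 -0.02 0 255'; python3 fs.py
```

```text
time: 14.18
tool_pos: [0.5805, 0.1498, 0.0833]
tcp_rot: [-2.112, -1.116, -1.201]
wrist_force: [0.9, 18.6, 1.8]
width: 0.452
centre(jig,mm) [-19.529  -19.5457  55.9655] F jig [-15.7865  -9.7916   1.8424] M jig [-0.8829  1.9518  0.9841] tool err rotvec(jig) [-0.0012 -0.0125  0.0079] dirs [-0.5107 -0.0079 -0.8597]
```

```bash
python3 ov.py d >/dev/null; python3 - <<'E'
import cv2,numpy as np
from jig import *
for n,(u,v,w,h) in {"top":(252,192,26,24),"scene":(352,186,24,18)}.items():
    a=cv2.imread(f"pics/{n}_c.png");b=cv2.imread(f"pics/{n}_d.png")
    T=cv2.resize(a[v:v+h,u:u+w],None,fx=8,fy=8,interpolation=cv2.INTER_CUBIC).astype(np.float32).mean(2)
    T2=cv2.resize(b[v:v+h,u:u+w],None,fx=8,fy=8,interpolation=cv2.INTER_CUBIC).astype(np.float32).mean(2)
    (d,r)=cv2.phaseCorrelate(T,T2,cv2.createHanningWindow(T.shape[::-1],cv2.CV_32F)); print(n,np.array(d)/8,r)
t=viewer.read_camera("top");s=viewer.read_camera("scene")
A=jig2w((-20,-20,122));B=jig2w((-22.2,-20,122))
print("expected for 0.02 tip",proj(t,B)-proj(t,A),proj(s,B)-proj(s,A))
# ferrule top centroid (yellow) vs predicted home
for n,c in(("top",t),("scene",s)):
    hsv=cv2.cvtColor(c["pixels"],cv2.COLOR_RGB2HSV); u0=proj(c,A)[0].astype(int)
    m=cv2.inRange(hsv,(22,100,215),(35,255,255)); k=np.zeros_like(m);k[u0[1]-12:u0[1]+12,u0[0]-12:u0[0]+12]=255
    y,x=np.nonzero(m&k); e=cv2.fitEllipse(max(cv2.findContours(m&k,0,1)[0],key=len)); print(n,"pred",proj(c,A),"centroid",x.mean(),y.mean(),len(x),e[0])
E
```

```text
top [-0.0124 -0.0065] 0.6865804077666483
scene [-0.0002 -0.0046] 0.5949993000400288
expected for 0.02 tip [[-0.6999 -0.4693]] [[ 0.7174 -0.2159]]
top pred [[262.8011 204.0872]] centroid 262.64102564102564 204.5897435897436 39 (262.63330078125, 204.22377014160156)
scene pred [[364.3097 192.1846]] centroid 364.7962962962963 191.62962962962962 54 (364.7591247558594, 191.6728515625)
```

The block did not move at all when I rotated the tool, so it is already flush. The ferrule centre matches the predicted home position within 0.5 px in both views, which rules out a real lean. I'll hold a moment, check it's steady, then hand in.

```bash
python3 -m crank '0 0.5 0 0 0 0 255; 0 1 0 0 0 0 255; 0 1 0 0 0 0 255; 0 1 0 0 0 0 255; 0 1 0 0 0 0 255; 0 1 0 0 0 0 255; 0 1 0 0 0 0 255; 0 1 0 0 0 0 255'; python3 fs.py; python3 ov.py e; python3 - <<'E'
from g import *
print(st["joint_vel"])
for n in("top","scene"):
  a=cv2.imread(f"pics/{n}_c.png").astype(int);b=cv2.imread(f"pics/{n}_e.png").astype(int)
  print(n,abs(a-b)[186:216,350:376].max() if n=="scene" else abs(a-b)[192:218,250:278].max())
E
```

```text
time: 15.38
tool_pos: [0.5805, 0.1498, 0.0833]
tcp_rot: [-2.111, -1.116, -1.2]
wrist_force: [-1.9, 18.6, 4.3]
width: 0.454
centre(jig,mm) [-19.5411 -19.56    55.9151] F jig [-14.227  -12.1262   4.292 ] M jig [-1.0407  2.0189  1.1381] tool err rotvec(jig) [-0.0022 -0.012   0.0093] dirs [-0.5103 -0.0093 -0.8599]
pred centre jig mm [-19.5411 -19.56    55.9151] tilt 0.6981100463669829
[ 0.002   0.0001 -0.0002 -0.0008  0.0005  0.0009]
top 44
scene 77
```

View pics/scene_e.png

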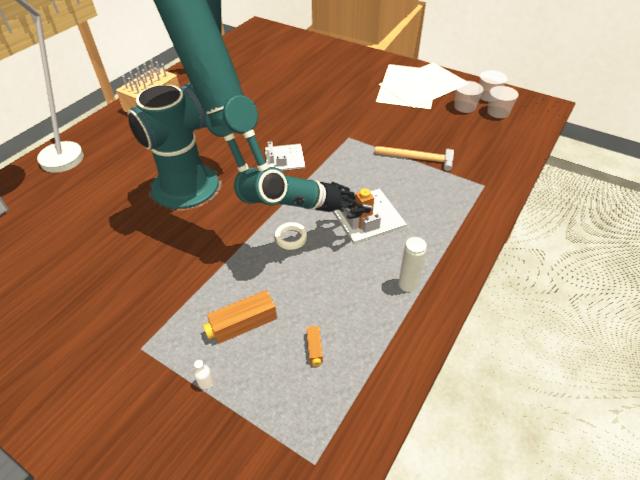

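```bash
python3 - <<'E'
import cv2,numpy as np
k=10;rows=[]
for n,(u,v,w,h) in {"top":(250,190,32,30),"scene":(350,182,32,30)}.items():
    im=[cv2.imread(f"pics/{n}_{x}.png") for x in "ce"]
    ferr={"top":(258,198,11,12),"scene":(359,188,11,9)}[n]
    x,y,ww,hh=ferr; T=im[0][y:y+hh,x:x+ww]
    S=im[1][y-3:y+hh+3,x-3:x+ww+3]
    T8,S8=[cv2.resize(a,None,fx=8,fy=8,interpolation=cv2.INTER_CUBIC) for a in(T,S)]
    r=cv2.matchTemplate(S8,T8,cv2.TM_SQDIFF); print(n,(np.array(cv2.minMaxLoc(r)[2])-24)/8)
    rows.append(np.hstack([cv2.resize(a[v:v+h,u:u+w],None,fx=k,fy=k,interpolation=cv2.INTER_CUBIC) for a in im]))
cv2.imwrite("pics/ce.png",np.vstack(rows))
E
```

```text
top [-0.25 -0.25]
scene [0.5 0. ]
```

View pics/ce.png

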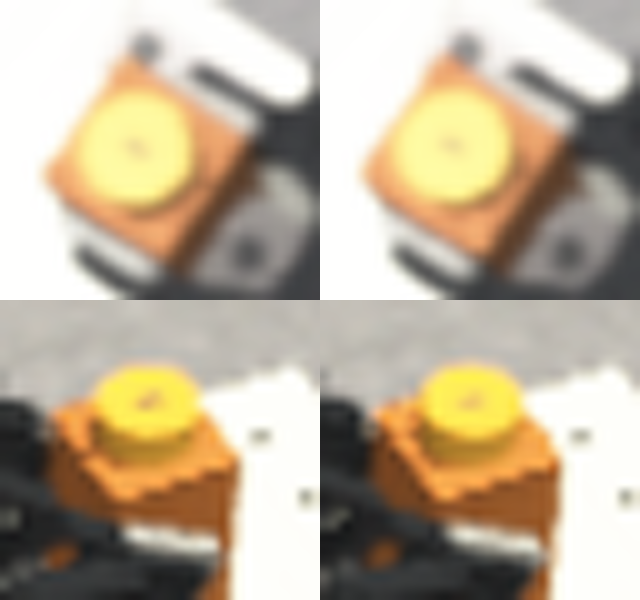

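My first check (phase correlation) was wrong. Template matching shows the tool rotation did tip the ferrule back by about 0.25 to 0.5 px. The ferrule centre is now at (262.75,204.2) in the top view against (262.8,204.1) predicted, and at (364.55,191.65) in the scene view against (364.3,192.2). That makes the block upright within about 0.5°. Both stops are loaded, the bystanders haven't moved, and the readings are steady, so I'm handing in.

```bash
python3 -c "
from workcell import job; print(job.finish_job())"; python3 fs.py
```

```text
the job is handed in; nothing more can be done
None
the job is handed in; nothing more can be done
```

The middle-sized block is standing ferrule up in the corner of the larger plate, still gripped and pressed against both stops. I handed the job in at about 15.5 s. `finish_job` reports no verdict, so this rests on my own last checks.

I gripped the block on its ferrule half with the tool tilted 30° and turned it upright in the air. I then lowered it until the foot touched the plate, slid it into the corner and raised the grip to 100 N.

**Position:** the block centre, worked out from the arm's pose, was at (-19.5, -19.6, +55.9) mm in the jig frame, against (-20, -20, +55) for fully home. The stop positions behind this are good to about 2 mm.

**Force:** the wrist read about 14 N towards the long stop and 12 N towards the short stop, with light pressure on the plate. I can't read the force on each stop directly. The arm was still and the readings were steady.

**Upright:** the ferrule centre was within 0.6 px of the predicted home position in both views, which is well under 1° of lean.

**Bystanders:** the spray can, tape roll, hammer and glue bottle looked unmoved in the last scene picture.

**Checks that disagreed:**
- **Lean:** bar corners picked by hand suggested a lean of 1 to 2° towards the long stop, while the scene view showed less. I turned the tool 0.02 rad to correct it.
- **Effect of the correction:** phase correlation then said the block had not moved. Template matching and the enlarged crops showed it had tipped back by about half that amount, and I trusted those.
- **Tool angle:** the tool ended about 0.7° from its planned angle.

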